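One turn of the dish lift's hand wheel

TASK

Raise the plate of porcelain dishes by one turn: with a fingertip or the outside of the fingers, push the hand wheel round by its upright orange handle through exactly one full turn, clockwise as seen from above, so that the handle comes back to where it started. Only push the handle gently, never pinch it, then draw the hand clear; leave all the loose ware around it standing where it is.

Things in the scene. Friction and masses are not known exactly. Their poses are not given: they have to be found in the camera images.
- wheel (a joint): turning angle of the hand wheel, rad; grows clockwise as seen from above, 2 pi (6.283) a turn. It starts anywhere from -1.2 to 1.2 and has no end stop within a turn and a half clockwise. At 0 the handle lies on the lift's own -x side of the axis. The wheel is stiff: about 0.14 N m (some 2 to 3 N at the handle); it stays where it is left and does not coast. Each clockwise turn raises the dish plate 20 mm
- wheel_axis (a point): point on the wheel's vertical axis at the level of the wheel's upper face, 96 mm above the bench. The horizontal steel wheel is 162 mm across, with three spokes and a hub 40 mm across that stands 4 mm above this level; its axes are the lift's: the dish plate lies on the +y side
- handle: upright orange cylinder standing on the wheel, 20 mm in diameter, 52 mm high, its axis 65 mm from the wheel's axis; origin at the centre of its foot, at the level of the wheel's upper face, 96 mm above the bench (top at 148 mm); it goes round with the wheel, spins freely on its own pin, and does not tilt; a gentle push stays under 20 N
- lift: the dish lift, fixed to the bench: a cream housing 190 x 190 mm and 60 mm high under the wheel, and beside it to +y the black plate (190 mm in x by 225 mm in y, centre 235 mm from the wheel's axis) with six white dishes, whose rims stand 109 to 117 mm above the bench at the start and 20 mm higher after the turn; two steel posts with a bar, 221 mm high, stand at the plate's far end, 372 mm from the axis. Origin at bench level on the wheel's axis
- crucible_a: small white porcelain crucible, 48 mm across the rim, 42 mm high; loose bystander; origin at the centre of its underside
- crucible_b: a second such crucible, 48 mm across, 42 mm high; loose bystander; origin at the centre of its underside
- jar: brown glass jar with a black cap, 52 mm across, 70 mm high; loose bystander; origin at the centre of its underside
- spare_dish: shallow white porcelain dish, 76 mm across, 24 mm high, standing alone beside the wheel; loose bystander; origin at the centre of its underside
- reagent: white plastic bottle with a blue cap, 66 mm across, 160 mm high; loose bystander; origin at the centre of its underside
- spatula: wide-bladed spatula with a brown handle, about 180 mm long, lying flat on the bench; loose bystander; origin at its underside, x along its length
- timer: small white timer, 50 x 70 x 30 mm, lying flat; loose bystander; origin at the centre of its underside

How it is judged (in metres and radians):
On the way, in this order (a step that is already met when the one before it is completed fails the run):
1. the handle has been pushed clockwise about half way round, with the fingers against it (distance of handle from where it was at the start of the episode above 0.115 m and value of joint wheel between 1.6 and 4.9 rad and contact force between the fingers and handle above 0.3 N).
2. the handle is back where it started, one turn on (distance of handle from where it was at the start of the episode below 0.015 m and value of joint wheel between 4.8 and 7.8 rad), for 0.1 s.
At the end, for the whole second after the job is handed in: The wheel has been turned one full turn clockwise, its handle within 15 mm (about 13 degrees) of where it started, and stands still, with the hand clear (all of step 2 and velocity of joint wheel between -0.1 and 0.1 rad/s); the robot touches nothing.
It fails at once if a loose bystander is moved more than 25 mm, lifted or carried (distance of any of crucible_a, crucible_b, jar, spare_dish, reagent, spatula, timer from where it was at the start of the episode above 0.025 m).
It fails at once if the reagent bottle or jar is tipped (angle between any of reagent, jar's own z axis and vertical above 0.5 rad).
It fails at once if the handle is pinched or pushed harder than 25 N (contact force between the fingers and handle above 25 N).
It also fails if it takes over 61 s, if anything falls off the work surface, if the arm or the gripper's body presses on something with over 40 N, if the wrist force passes 120 N, or if a joint passes its speed limit or range.

ROBOT

A 6-joint arm with a two-finger parallel gripper is mounted at the origin on the work surface. World frame = base frame: x ahead of the robot, y to its left, z up, the work surface at z = 0. Lengths are in mm, angles in rad, forces in N, time in s.
With the tool pointing down it reaches from about 300 to 775 mm from the base axis. Payload 14.6 kg.
Tool frame: the origin (TCP) lies midway between the tips of the shut fingers; the grasp point (between the pads) lies env.grasp_offset behind it (env.grasp_offset is the distance from the TCP to the grasp point, in mm); z points along the fingers, y is the line along which they close (so a half turn about z gives the same grasp; the last joint's range is limited). The gripper opens to 85 mm and grips with 20 to 120 N. Pads are 22 mm wide; open, the fingers measure 114 mm over their backs; the gripper's body (76 mm by 85 mm) begins 54 mm behind the grasp point. The pads swing forward as they close: fully open they stand 13 mm farther back than shut.
Start: joints at [1.099, 0.3, 1.521, -0, 1.321, -0.067], TCP at [216.606, 505.54, 195.581] pointing down, gripper open.
Joint ranges: [-3.03, 3.03], [-0.79, 2.21], [0.23, 2.52], [-1.04, 4.18], [0, 3.07], [-2.55, 2.55]. Speed limits (rad/s): [2.22, 2.22, 2.57, 3.14, 3.14, 3.14].

INTERFACE

Orientations are given as a unit quaternion [w, x, y, z].
In Python, from bench import env gives the robot as it stands. The module is installed in compiled form; this text tells all that it offers.
- The arm moves only by the tool play_rows, never from a script. Its argument "increments" is a list that holds one entry, the list of rows, each a list of 7 numbers: the opening, from 0 (shut) to 1 (fully open), then the shift along the tool's x, y, z each as a share of 300 mm, from -1 to 1, then the turn, a rotation vector about the tool's x, y, z each as a share of pi rad, from -1 to 1. In form: [[[fingers, tx, ty, tz, ax, ay, az], ...]]. A call has 1 to 8 rows; each row is the pose to reach, as a shift and turn from the pose commanded when the call began, along the tool's axes at that moment, turning the shorter way round; what a row does not reach only later rows make up. A row lasts 1/8 s, in which the tool goes at most 62.5 mm and 10.7 degrees, less where a joint would pass 70% of its speed; a pose out of reach is approached as far as the arm can. A call with a number of a shift or a turn outside -1 to 1 is refused whole. A call with a gripper value outside its range is refused whole. The fingers move at their own pace and stop on an object; "force" is the grip in N (left out, the last holds). Time passes only in rows, so rows that repeat a pose let the fingers close. It gives the time, the measured TCP pose, the force, the opening and the grip force at its end, in the units of the state.
- env.state(): the state, without advancing time (a new reading comes with each control period).
- env.get_image(name): name is "side" or "top" or "wrist"; returns (picture, depth): 420x560x3 uint8, red, green, blue; 420x560 float32, mm along the optical axis (not along the pixel's ray), 0 where there is no reading.
- env.camera_params(name): a dict with "fx", "fy", "cx", "cy" (pixels), "dist" ([k1, k2, p1, p2, k3] as OpenCV has them; the pictures are not rectified), "eye" and "rotation" of the camera in the world. Camera axes: x right, y up, looking along -z (the intrinsics and any distortion apply to the point x, -y, -z); pixel columns grow to the right and rows downward; lengths in mm; the calibration is good to about 2 mm. A picture is of the moment at which its call begins: read the wrist's pose just before it. camera_params takes no time and is no camera call; for the wrist camera it gives the pose at the moment of the call.
- env.finish_job(): hands the job in; it is judged then, once.
The state is a dict: "time": time; "joints": joint angles; "qd": joint speeds; "joint_efforts": joint torques, N m; "tcp_pos": TCP position; "tool_rot": TCP orientation; "wrist_force": force on the tool from outside, world axes, zero at the start; "torque": the same for the moment, N m; "grip_width": opening from 0.0 (shut) to 1.0 (fully open); "grip_force": force on a finger pad.
Only numpy, scipy, OpenCV 4.12 (cv2) and the standard library are available. Lean on these libraries where they do the work, as an engineer would, in place of code of your own. Each camera call takes 0.05 s, during which the arm holds its last target. There are 200 camera calls.

## Working session

There is one attempt and no reset: what is moved stays moved. The work goes in short steps, Python scripts to look and compute and a tool call to move; the robot and the scene stay as the last step left them, time stands still between calls to the robot, and variables do not carry over. Pictures are saved under pics/ and viewed, at most 10 in all, crops included, and the job is handed in when it is done.

Besides the shell and the picture viewer there is one more tool, called after "Call:" by a JSON object that holds its "api" and its "payload". play_rows: Moves the arm, as the interface text tells. Shift numbers are shares of 300 mm and turn numbers shares of pi rad, none past 1 either way. Its arguments: {"type":"object","properties":{"increments":{"type":"array"},"force":{"type":"number"}},"required":["increments"]}

```bash
mkdir -p pics
cat > h.py <<'E'
import numpy as np, cv2
from bench import env
def K(p): return np.array([[p['fx'],0,p['cx']],[0,p['fy'],p['cy']],[0,0,1]])
def rays(p,uv):
    n=cv2.undistortPoints(np.array(uv,float).reshape(-1,1,2),K(p),np.array(p['dist'])).reshape(-1,2)
    return np.c_[n[:,0],-n[:,1],-np.ones(len(n))]@np.array(p['rotation']).T
def plane(p,uv,z):
    r=rays(p,uv); e=np.array(p['eye']); return e+r*((z-e[2])/r[:,2])[:,None]
def pts(p,uv,d): return np.array(p['eye'])+rays(p,uv)*np.array(d)[:,None]
E
python3 - <<'E'
from h import *
s=env.state();print(s)
print(env.grasp_offset)
for n in ['top','side']:
    p=env.camera_params(n);print(n,p)
    im,d=env.get_image(n);cv2.imwrite(f'pics/{n}0.png',im[:,:,::-1]);np.savez(f'{n}0.npz',im=im,d=d)
    hsv=cv2.cvtColor(im,cv2.COLOR_RGB2HSV)
    m=cv2.inRange(hsv,(5,150,120),(20,255,255))
    k,l,st,c=cv2.connectedComponentsWithStats(m)
    for i in range(1,k):
        if st[i,4]>30:
            v,u=np.where((l==i)&(d>0)); P=pts(p,np.c_[u,v],d[v,u])
            print(st[i],c[i],np.median(P,0),P.min(0),P.max(0))
E
```

```text
{'time': 0.0, 'joints': array([ 1.09940303e+00,  3.00494967e-01,  1.52163478e+00, -1.10115642e-05,
        1.32067402e+00, -6.65927607e-02]), 'qd': array([-2.69474257e-05,  4.22518703e-04,  5.29405917e-04,  8.88997871e-04,
       -7.14037699e-04,  3.27962423e-04]), 'joint_efforts': array([ 6.28667785e-04, -5.43508136e+01, -3.61790586e+01,  2.02830495e-05,
        4.00926772e-03, -4.91258515e-05]), 'tcp_pos': array([216.47871894, 505.28870348, 194.98552748]), 'tool_rot': array([-1.55790839e-04,  2.01019804e-01,  9.79586990e-01, -5.85195651e-04]), 'wrist_force': array([ 0.15342271,  0.29196331, -0.23753334]), 'torque': array([-0.01591615, -0.00590679,  0.03664883]), 'grip_force': 0.0, 'grip_width': 0.9993294449977537}
18.700000000000003
top {'fx': 421.3850002220035, 'fy': 421.3850002220035, 'cx': 278.61317291228755, 'cy': 206.00085005958766, 'dist': array([-0.09444039,  0.        ,  0.        ,  0.        ,  0.        ]), 'eye': array([ 358.33966968, -119.5507986 ,  988.47974643]), 'rotation': array([ 0.71615185,  0.07597028, -0.07100154, -0.69015493])}Traceback (most recent call last):
  File "<stdin>", line 12, in <module>
  File "h.py", line 9, in pts
    def pts(p,uv,d): return np.array(p['eye'])+rays(p,uv)*np.array(d)[:,None]
                                               ~~~~^^^^^^
  File "h.py", line 6, in rays
    return np.c_[n[:,0],-n[:,1],-np.ones(len(n))]@np.array(p['rotation']).T
           ~~~~~~~~~~~~~~~~~~~~~~~~~~~~~~~~~~~~~~^~~~~~~~~~~~~~~~~~~~~~~~~~
ValueError: matmul: Input operand 1 has a mismatch in its core dimension 0, with gufunc signature (n?,k),(k,m?)->(n?,m?) (size 4 is different from 3)
```

Rotation is a quaternion [w,x,y,z].

```bash
sed -i "s/@np.array(p\['rotation'\]).T/@rot(p['rotation']).T/; 2a from scipy.spatial.transform import Rotation\ndef rot(q): return Rotation.from_quat(np.roll(q,-1)).as_matrix()" h.py
python3 - <<'E'
from h import *
for n in ['top','side']:
    p=env.camera_params(n);print(n,p['eye'])
    im,d=env.get_image(n);cv2.imwrite(f'pics/{n}0.png',im[:,:,::-1]);np.savez(f'{n}0.npz',im=im,d=d)
    hsv=cv2.cvtColor(im,cv2.COLOR_RGB2HSV)
    m=cv2.inRange(hsv,(5,150,120),(20,255,255))
    k,l,st,c=cv2.connectedComponentsWithStats(m)
    for i in range(1,k):
        if st[i,4]>30:
            v,u=np.where((l==i)&(d>0)); P=pts(p,np.c_[u,v],d[v,u])
            print(st[i],c[i],np.median(P,0),P.min(0),P.max(0))
E
```

```text
top [ 358.33966968 -119.5507986   988.47974643]
[315  27  24  19 218] [326.6146789   37.79357798] [ 949.5254724  -207.67002534  114.83636665] [ 931.84727896 -235.01742261  109.82950465] [ 980.74054809 -180.51773384  118.96465239]
[383  29  23  20 216] [393.00462963  40.64814815] [ 949.27508826 -362.41085276  115.16080671] [ 931.43360223 -395.31713758   53.73215989] [1023.03947764 -341.80567295  119.96007793]
[206 195  11  12  81] [210.72839506 200.41975309] [542.94760776  30.0356203  146.36379215] [535.17092009  23.26724984  92.36386749] [566.73615826  45.75358319 149.73052604]
side [ 387.40102508 -598.1880801   692.67442864]
[350   0  42  12 351] [370.47863248   3.98290598] [1840.1138397  1959.88604982 -707.96286904] [1680.68749548 1933.57699268 -750.63115196] [2009.50089677 1984.79195737 -655.37835592]
[253 118  12  26 235] [258.6893617  130.05531915] [543.75084764  22.14701296 129.36758298] [534.85758296  17.28715486  79.77446066] [573.00033059 100.80324457 149.11845962]
[490 164  36  58 737] [506.70556309 193.00814111] [ 949.58762218 -236.43655547   98.91266658] [ 930.12522372 -243.82484885   11.08170212] [ 983.06510045 -183.97998705  118.67911313]
[336 166  24  15 181] [346.94475138 174.29834254] [700.90754973 -64.56603103  42.77547646] [685.59419986 -73.24761115  31.56843705] [733.51450462 -37.42499365  52.05681069]
[552 231   8  22 130] [556.16923077 240.36923077] [ 941.11350285 -359.00645217  114.84407471] [ 929.98064541 -380.0273981   111.60753318] [ 958.02800661 -343.71555979  118.05331221]
[542 269  18  21 168] [552.29761905 281.        ] [ 945.26568458 -398.22297377   41.03579064] [ 939.05545266 -402.41123588   13.64728811] [ 965.70500634 -394.07160829   81.61036557]
```

View pics/top0.png

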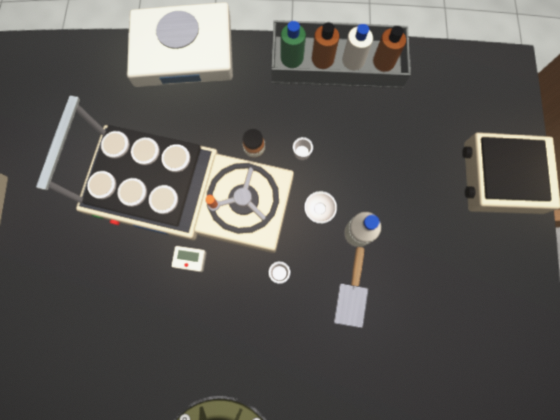

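View pics/side0.png

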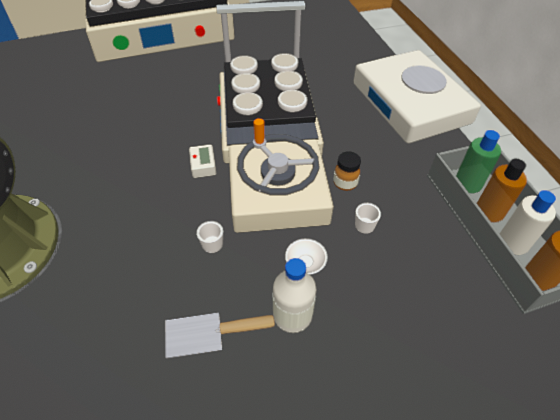

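The top view shows the wheel hub at about (243,197), the handle at (211,200) and the dish plate to the left. The loose ware stands clear of the wheel, and the side view agrees. Next I measure the axis and handle.

```bash
cat > meas.py <<'E'
from h import *
def meas(n,im,d):
    p=env.camera_params(n); out={}
    hsv=cv2.cvtColor(im,cv2.COLOR_RGB2HSV)
    v,u=np.mgrid[0:420,0:560]; v=v.ravel();u=u.ravel()
    P=pts(p,np.c_[u,v],d.ravel()).reshape(420,560,3)
    near=np.hypot(P[...,0]-555,P[...,1]+35)<140
    m=(cv2.inRange(hsv,(5,150,120),(20,255,255))>0)&near&(P[...,2]>100)
    top=m&(P[...,2]>145)
    if top.sum()>5:
        vv,uu=np.where(top); out['handle_top']=plane(p,np.c_[uu,vv],148).mean(0)[:2].round(1), int(top.sum())
    # wheel rim: level band near 96
    w=(near&(P[...,2]>90)&(P[...,2]<101)&~m&(hsv[...,2]<110)).astype(np.uint8)
    k,l,st,c=cv2.connectedComponentsWithStats(w); i=1+np.argmax(st[1:,4]); w=(l==i)
    cn=max(cv2.findContours(w.astype(np.uint8),cv2.RETR_EXTERNAL,cv2.CHAIN_APPROX_NONE)[0],key=len).reshape(-1,2)
    h=cv2.convexHull(cn.reshape(-1,1,2)).reshape(-1,2)
    q=plane(p,h,96)[:,:2]
    A=np.c_[2*q,np.ones(len(q))]; s=np.linalg.lstsq(A,(q**2).sum(1),rcond=None)[0]
    out['wheel']=s[:2].round(1),round(float(np.sqrt(s[2]+s[:2]@s[:2])),1),len(q)
    return out
if __name__=='__main__':
    for n in ['top','side']:
        z=np.load(n+'0.npz'); print(n,meas(n,z['im'],z['d']))
E
python3 meas.py
```

```text
top {'handle_top': (array([544.6,  31.8]), 51), 'wheel': (array([563.5, -29.9]), 76.6, 28)}
side {'handle_top': (array([544.3,  27.1]), 53), 'wheel': (array([563., -38.]), 79.0, 32)}
```

```bash
cat > go.py <<'E'
import sys
from h import *
C=np.array([563.5,-32.]);R0=65.
def rows(W):
    s=env.state(); M=rot(s['tool_rot'])
    print(round(s['time'],2),s['tcp_pos'].round(1),s['wrist_force'].round(1),s['joints'].round(2))
    print([[0]+[round(float(x),3)+0. for x in (M.T@(np.array(w)-s['tcp_pos'])/300)]+[0,0,0] for w in W])
def arc(a,b,n,z=112,r=R0): # degrees world angle
    return [[*(C+r*np.array([np.cos(t),np.sin(t)])),z] for t in np.radians(np.linspace(a,b,n+1)[1:])]
E
python3 - <<'E'
from go import *
print(arc(152,152,1))
rows([[361,252,198],[506,-1.5,198]])
E
```

```text
[[np.float64(506.1084064641698), np.float64(-1.4843484189171043), 112]]
0.15 [216.5 505.4 195.2] [0.1 0.3 0.5] [ 1.1   0.3   1.52  0.    1.32 -0.07]
[[0, -0.775, -0.587, -0.009, 0, 0, 0], [0, -1.552, -1.173, -0.009, 0, 0, 0]]
```

Call:
{"api": "play_rows", "payload": {"increments": [[[0,-0.775,-0.587,-0.01,0,0,0],[0,-0.775,-0.587,-0.01,0,0,0],[0,-0.775,-0.587,-0.01,0,0,0],[0,-0.775,-0.587,-0.01,0,0,0],[0,-0.775,-0.587,-0.01,0,0,0],[0,-0.775,-0.587,-0.01,0,0,0],[0,-0.775,-0.587,-0.01,0,0,0],[0,-0.775,-0.587,-0.01,0,0,0]]]}}

```text
time: 1.15
tcp_pos: [360.5, 252.8, 198.5]
tool_rot: [-0.0, 0.2, 0.98, -0.0]
wrist_force: [-0.4, 0.2, 0.5]
grip_width: -0.002
grip_force: 0.0
```

Call:
{"api": "play_rows", "payload": {"increments": [[[0,-0.775,-0.587,0,0,0,0],[0,-0.775,-0.587,0,0,0,0],[0,-0.775,-0.587,0,0,0,0],[0,-0.775,-0.587,0,0,0,0],[0,-0.775,-0.587,0,0,0,0],[0,-0.775,-0.587,0,0,0,0],[0,-0.775,-0.587,0,0,0,0],[0,-0.775,-0.587,0,0,0,0]]]}}

```text
time: 2.15
tcp_pos: [505.0, -0.1, 198.7]
tool_rot: [0.0, 0.2, 0.98, 0.0]
wrist_force: [-0.9, 0.0, 0.5]
grip_width: -0.003
grip_force: 0.0
```

Run:
```python
from go import *
rows([[506,-1.5,112]])
im,d=env.get_image('side');cv2.imwrite('pics/s1.png',im[:,:,::-1])
im,d=env.get_image('wrist');cv2.imwrite('pics/w1.png',im[:,:,::-1])
```

```text
2.15 [ 5.050e+02 -1.000e-01  1.987e+02] [-0.9  0.   0.5] [-0.07  0.2   1.64  0.    1.3  -1.24]
[[0, -0.005, -0.003, 0.289, 0, 0, 0]]
```

View pics/s1.png

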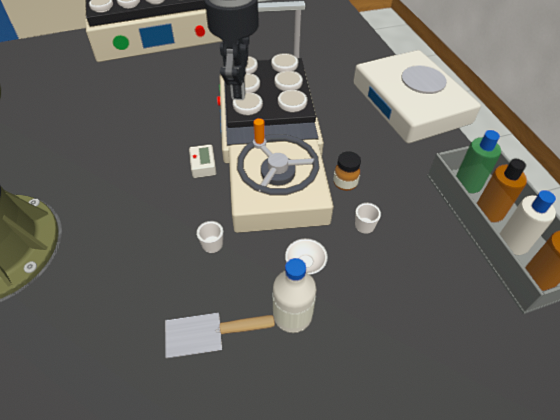

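View pics/w1.png

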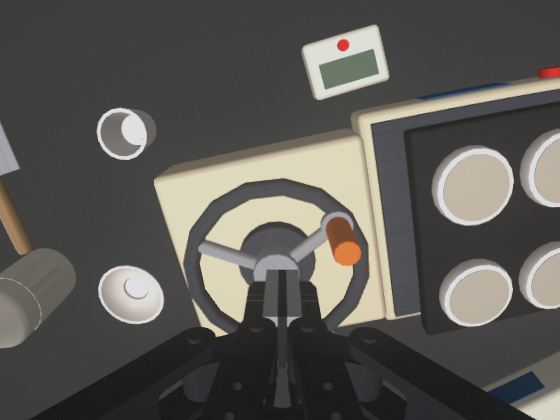

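The side view has the shut fingers at about (237,90), just behind the handle (259,130). The wrist view has the fingertips over the near part of the rim at (283,275), clear of the handle at (345,245). Next I go down.

Call:
{"api": "play_rows", "payload": {"increments": [[[0,-0.005,-0.003,0.1,0,0,0],[0,-0.005,-0.003,0.2,0,0,0],[0,-0.005,-0.003,0.26,0,0,0],[0,-0.005,-0.003,0.288,0,0,0],[0,-0.005,-0.003,0.288,0,0,0]]]}}

```text
time: 2.88
tcp_pos: [506.3, -2.5, 112.3]
tool_rot: [-0.0, 0.201, 0.98, -0.0]
wrist_force: [-0.7, 0.3, -0.0]
grip_width: -0.001
grip_force: 0.0
```

Run:
```python
from go import *
rows(arc(152,104,8))
```

```text
2.88 [506.3  -2.5 112.3] [-0.7  0.3 -0. ] [-0.08  0.29  1.74  0.    1.11 -1.24]
[[0, -0.001, 0.025, 0.001, 0, 0, 0], [0, -0.007, 0.047, 0.001, 0, 0, 0], [0, -0.014, 0.069, 0.001, 0, 0, 0], [0, -0.024, 0.089, 0.001, 0, 0, 0], [0, -0.036, 0.108, 0.001, 0, 0, 0], [0, -0.05, 0.126, 0.001, 0, 0, 0], [0, -0.066, 0.143, 0.001, 0, 0, 0], [0, -0.083, 0.157, 0.001, 0, 0, 0]]
```

Call:
{"api": "play_rows", "payload": {"increments": [[[0,-0.001,0.025,0,0,0,0],[0,-0.007,0.047,0,0,0,0],[0,-0.014,0.069,0,0,0,0],[0,-0.024,0.089,0,0,0,0],[0,-0.036,0.108,0,0,0,0],[0,-0.05,0.126,0,0,0,0],[0,-0.066,0.143,0,0,0,0],[0,-0.083,0.157,0,0,0,0]]]}}

```text
time: 3.88
tcp_pos: [548.3, 30.8, 112.4]
tool_rot: [0.0, 0.201, 0.98, -0.0]
wrist_force: [-2.6, -2.2, 4.1]
grip_width: 0.001
grip_force: 2.3
```

Run:
```python
from go import *
rows(arc(104,56,8))
from meas import meas
for n in ['top','side']:
    im,d=env.get_image(n); print(meas(n,im,d)); cv2.imwrite(f'pics/{n}2.png',im[:,:,::-1])
```

```text
3.88 [548.3  30.8 112.4] [-2.6 -2.2  4.1] [-0.01  0.38  1.62 -0.    1.14 -1.18]
[[0, -0.017, 0.013, 0.001, 0, 0, 0], [0, -0.037, 0.024, 0.001, 0, 0, 0], [0, -0.058, 0.032, 0.001, 0, 0, 0], [0, -0.08, 0.039, 0.001, 0, 0, 0], [0, -0.102, 0.043, 0.001, 0, 0, 0], [0, -0.125, 0.044, 0.001, 0, 0, 0], [0, -0.147, 0.044, 0.001, 0, 0, 0], [0, -0.17, 0.04, 0.001, 0, 0, 0]]
{'wheel': (array([563.6, -31. ]), 76.0, 22)}
{'handle_top': (array([549.2,  21.4]), 8), 'wheel': (array([563.1, -38.1]), 79.2, 30)}
```

View pics/side2.png

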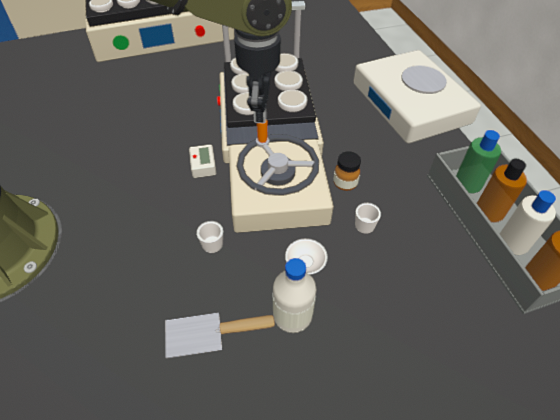

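The handle is still near (262,133) in the side view, almost where it began. I check where the fingertips really are before pushing on.

Run:
```python
from go import *
s=env.state();print(s['tcp_pos'],s['wrist_force'],s['grip_width'],s['grip_force'])
for n in ['side','top','wrist']:
    p=env.camera_params(n);M=rot(p['rotation'])
    for w in [s['tcp_pos'],[*C,100],[544.5,30,148],[563.5,-32+81,96]]:
        q=M.T@(np.array(w)-p['eye']);q=q*[1,-1,-1]
        print(n,np.array(w).round(),cv2.projectPoints(q.reshape(1,3),np.zeros(3),np.zeros(3),K(p),p['dist'])[0].ravel().round(1))
im,d=env.get_image('wrist');a=im
b=cv2.resize(cv2.imread('pics/side2.png')[70:220,190:350],None,fx=3.5,fy=3.5,interpolation=cv2.INTER_CUBIC)
c=np.zeros((525,800,3),np.uint8);c[:, :560]=b[:525]
w=cv2.resize(a[120:420,170:410,::-1],(240,300));c[:300,560:]=w
t=cv2.imread('pics/top2.png')[140:252,185:305];c[300:524,560:800]=cv2.resize(t,(240,224))
cv2.imwrite('pics/mix3.png',c)
```

```text
[548.66827413  30.87056685 112.33377657] [ 1.71452717 -0.17371395  4.01717163] 0.0007448469783821835 1.8866989016532898
side [549.  31. 112.] [260.3 134. ]
side [564. -32. 100.] [276.9 158.5]
side [544.  30. 148.] [257.8 120.6]
side [564.  49.  96.] [265.1 132.9]
top [549.  31. 112.] [212.9 201.2]
top [564. -32. 100.] [243.1 196.8]
top [544.  30. 148.] [210.5 199.4]
top [564.  49.  96.] [206.3 195.9]
wrist [549.  31. 112.] [281.4 252.3]
wrist [564. -32. 100.] [194.4 301.5]
wrist [544.  30. 148.] [275.6 280. ]
wrist [564.  49.  96.] [320.8 250.4]
```

View pics/mix3.png

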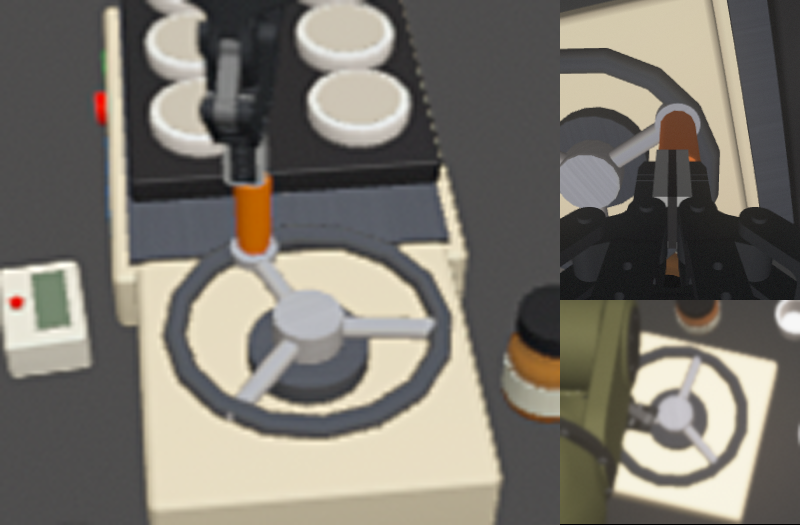

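Run:
```python
from go import *
p=env.camera_params('wrist'); im,d=env.get_image('wrist')
hsv=cv2.cvtColor(im,cv2.COLOR_RGB2HSV)
print('foot collar',plane(p,[[288,228],[296,278],[288,240]],96).round(1))
print('hub',plane(p,[[197,301]],100).round(1))
m=cv2.inRange(hsv,(5,130,60),(20,255,255)); k,l,st,c=cv2.connectedComponentsWithStats(m)
for i in range(1,k):
    if st[i,4]>8:
        v,u=np.where((l==i)&(d>0)); P=pts(p,np.c_[u,v],d[v,u]); print(st[i],P.min(0).round(),np.median(P,0).round(),P.max(0).round())
for u,v in [(281,272),(270,272),(292,272),(281,290),(262,300),(300,300)]:
    print(u,v,pts(p,[[u,v]],[d[v,u]]).round(1))
```

```text
foot collar [[543.2  37.   96. ]
 [574.2  29.1  96. ]
 [549.9  34.2  96. ]]
hub [[563.6 -30.4 100. ]]
[ 269  231   41   51 1355] [542.  26.  98.] [544.  37. 126.] [555.  43. 157.]
[276 377  13  20 181] [555. -36.  37.] [694. -31.  45.] [699.  26. 195.]
281 272 [[538.4  35.  154.6]]
270 272 [[537.2  30.6 153.4]]
292 272 [[539.9  39.3 155. ]]
281 290 [[538.2  35.2 169.2]]
262 300 [[539.4  26.8 169.1]]
300 300 [[540.9  41.4 175.9]]
```

Run:
```python
from go import *
s=env.state()
def proj(n,w):
    p=env.camera_params(n);M=rot(p['rotation'])
    q=(M.T@(np.array(w)-p['eye']))*[1,-1,-1]
    return cv2.projectPoints(q.reshape(1,3),np.zeros(3),np.zeros(3),K(p),p['dist'])[0].ravel().round(1)
print('eye',env.camera_params('wrist')['eye'])
print('s1 tcp',proj('side',[505,0,198.7]), proj('side',[505,0,238]))
T=rot(s['tool_rot'])
for x in (11,0,-11):
  for z in (0,-20,-42): print(x,z,proj('wrist',s['tcp_pos']+T@[x,0,z]))
im,d=env.get_image('wrist'); p=env.camera_params('wrist')
for v in range(236,300,6):
    P=pts(p,[[281,v]],[d[v,281]])[0]; print(v,im[v,281],P.round(),(T.T@(P-s['tcp_pos'])).round())
```

```text
eye [471.49008745  64.07393544 290.65337498]
s1 tcp [239.8 113.3] [238.3  94.9]
11 0 [281.4 232.9]
11 -20 [281.3 249.1]
11 -42 [281.2 271.5]
0 0 [281.5 252.3]
0 -20 [281.3 270.2]
0 -42 [281.2 294.7]
-11 0 [281.5 271. ]
-11 -20 [281.4 290.3]
-11 -42 [281.2 316.7]
236 [106  65  43] [542.  33. 105.] [ 6. -0.  8.]
242 [105  63  42] [542.  33. 115.] [ 7. -0. -3.]
248 [105  63  41] [542.  33. 120.] [ 6. -0. -8.]
254 [105  61  40] [542.  33. 128.] [  7.  -0. -16.]
260 [105  63  40] [542.  33. 135.] [  7.  -0. -22.]
266 [104  59  38] [542.  33. 141.] [  7.  -0. -28.]
272 [43 40 38] [538.  35. 155.] [ 11.  -0. -43.]
278 [42 39 36] [538.  35. 160.] [ 11.  -0. -47.]
284 [40 39 36] [538.  35. 164.] [ 11.  -0. -51.]
290 [36 35 33] [538.  35. 169.] [ 11.  -0. -57.]
296 [37 37 34] [538.  35. 174.] [ 11.  -0. -61.]
```

The depth readings show the real fingertips about 38 mm above the reported TCP. They slid over the top of the handle (about 148 mm) instead of pushing its side. The side view at the earlier pose shows the same offset. I go up and back, come down to reported z ≈ 80, and check.

Run:
```python
from go import *
b=[506.1,-1.5]
rows([[548.5,31,135],[*b,135],[*b,80]])
```

```text
4.12 [548.1  30.8 112.3] [ 1.6 -0.3  3.7] [-0.01  0.38  1.62  0.    1.14 -1.18]
[[0, -0.001, 0.001, -0.076, 0, 0, 0], [0, 0.086, -0.154, -0.076, 0, 0, 0], [0, 0.086, -0.154, 0.108, 0, 0, 0]]
```

Call:
{"api": "play_rows", "payload": {"increments": [[[0,0,0,-0.08,0,0,0],[0,0.086,-0.154,-0.08,0,0,0],[0,0.086,-0.154,-0.08,0,0,0],[0,0.086,-0.154,-0.02,0,0,0],[0,0.086,-0.154,0.03,0,0,0],[0,0.086,-0.154,0.07,0,0,0],[0,0.086,-0.154,0.1,0,0,0],[0,0.086,-0.154,0.1,0,0,0]]]}}

```text
time: 5.12
tcp_pos: [505.6, -1.5, 81.6]
tool_rot: [-0.001, 0.201, 0.98, -0.0]
wrist_force: [-0.7, -0.1, 0.4]
grip_width: -0.003
grip_force: 0.0
```

Run:
```python
from go import *
rows(arc(152,110,8,z=82))
s=env.state();T=rot(s['tool_rot'])
p=env.camera_params('wrist'); im,d=env.get_image('wrist')
for v in range(236,300,6):
    P=pts(p,[[281,v]],[d[v,281]])[0]; print(v,im[v,281],P.round())
hsv=cv2.cvtColor(im,cv2.COLOR_RGB2HSV)
m=cv2.inRange(hsv,(5,130,60),(20,255,255)); k,l,st,c=cv2.connectedComponentsWithStats(m)
for i in range(1,k):
    if st[i,4]>100:
        v,u=np.where((l==i)&(d>0)); P=pts(p,np.c_[u,v],d[v,u]); print(st[i],P.min(0).round(),np.median(P,0).round(),P.max(0).round())
cv2.imwrite('pics/w4.png',im[:,:,::-1])
```

```text
5.12 [505.6  -1.5  81.6] [-0.7 -0.1  0.4] [-0.08  0.33  1.77  0.    1.05 -1.24]
[[0, -0.004, 0.02, -0.002, 0, 0, 0], [0, -0.008, 0.04, -0.002, 0, 0, 0], [0, -0.014, 0.058, -0.002, 0, 0, 0], [0, -0.022, 0.077, -0.002, 0, 0, 0], [0, -0.032, 0.094, -0.002, 0, 0, 0], [0, -0.043, 0.111, -0.002, 0, 0, 0], [0, -0.055, 0.126, -0.002, 0, 0, 0], [0, -0.069, 0.14, -0.002, 0, 0, 0]]
236 [63 63 59] [493.   4.  91.]
242 [72 71 67] [495.   3.  94.]
248 [77 78 80] [497.   2.  96.]
254 [78 79 81] [500.   1.  95.]
260 [76 76 75] [504.  -1.  94.]
266 [212 202 174] [523.  -9.  60.]
272 [49 48 43] [495.   3. 125.]
278 [48 45 40] [496.   3. 128.]
284 [45 44 40] [496.   3. 133.]
290 [43 41 39] [496.   3. 138.]
296 [43 40 37] [495.   3. 143.]
[ 360  302   55   49 1203] [507.  23.  96.] [543.  36. 113.] [571.  44. 174.]
[382 380  25  21 159] [510.  25. 145.] [548.  28. 148.] [557.  31. 188.]
```

View pics/w4.png

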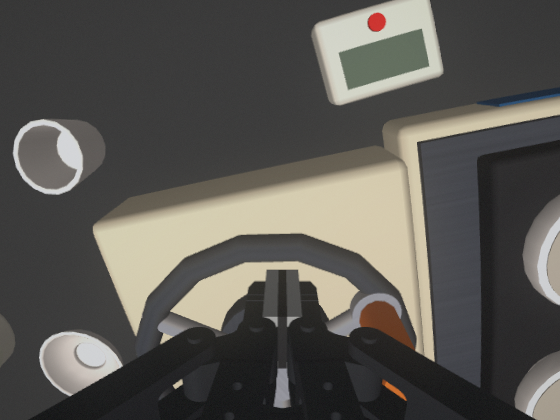

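The fingertips are now at about z = 122, beside the handle at (380,320), and touch nothing. I push.

Call:
{"api": "play_rows", "payload": {"increments": [[[0,-0.004,0.02,0.01,0,0,0],[0,-0.008,0.04,0.018,0,0,0],[0,-0.014,0.058,0.018,0,0,0],[0,-0.022,0.077,0.018,0,0,0],[0,-0.032,0.094,0.018,0,0,0],[0,-0.043,0.111,0.018,0,0,0],[0,-0.055,0.126,0.018,0,0,0],[0,-0.069,0.14,0.018,0,0,0]]]}}

```text
time: 6.18
tcp_pos: [541.6, 28.9, 76.7]
tool_rot: [-0.0, 0.201, 0.98, -0.0]
wrist_force: [-2.4, -2.0, 0.1]
grip_width: 0.001
grip_force: 1.6
```

Run:
```python
from go import *
rows(arc(110,55,8,z=76))
from meas import meas
for n in ['top','side']:
    im,d=env.get_image(n); print(meas(n,im,d)); cv2.imwrite(f'pics/{n}5.png',im[:,:,::-1])
```

```text
6.17 [541.6  28.9  76.7] [-2.4 -2.   0.1] [-0.01  0.41  1.67 -0.    1.07 -1.18]
[[0, -0.019, 0.017, 0.002, 0, 0, 0], [0, -0.04, 0.031, 0.002, 0, 0, 0], [0, -0.064, 0.042, 0.002, 0, 0, 0], [0, -0.088, 0.051, 0.002, 0, 0, 0], [0, -0.114, 0.056, 0.002, 0, 0, 0], [0, -0.14, 0.059, 0.002, 0, 0, 0], [0, -0.166, 0.058, 0.002, 0, 0, 0], [0, -0.191, 0.054, 0.002, 0, 0, 0]]
{'wheel': (array([563.8, -30.2]), 76.4, 26)}
{'handle_top': (array([563. ,  29.7]), 52), 'wheel': (array([562.9, -37.8]), 79.0, 34)}
```

View pics/side5.png

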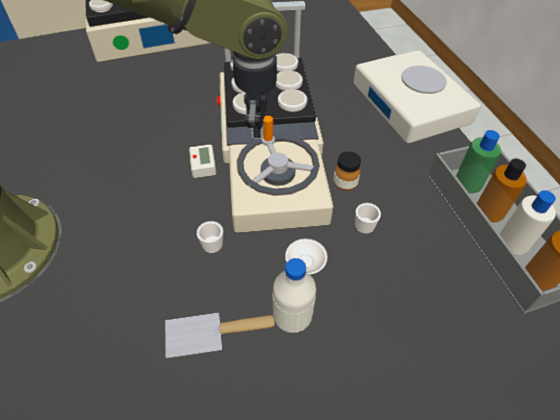

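The finger now stands behind the handle at (268,130) and pushes it round, and the handle is about 20° ahead. I carry on round in arcs.

Run:
```python
from go import *
M=rot(env.state()['tool_rot'])
for a,b in [(55,0),(0,-55),(-55,-110),(-110,-165),(-165,-215)]:
    w=np.array(arc(a,a,1)[0]); print(a,b,[[0]+[round(float(x),3)+0. for x in (M.T@(np.array(q)-w)/300)[:2]]+[0]*4 for q in arc(a,b,8)])
```

```text
55 0 [[0, -0.025, -0.007, 0, 0, 0, 0], [0, -0.049, -0.017, 0, 0, 0, 0], [0, -0.072, -0.029, 0, 0, 0, 0], [0, -0.093, -0.044, 0, 0, 0, 0], [0, -0.112, -0.062, 0, 0, 0, 0], [0, -0.129, -0.082, 0, 0, 0, 0], [0, -0.143, -0.104, 0, 0, 0, 0], [0, -0.155, -0.127, 0, 0, 0, 0]]
0 -55 [[0, -0.009, -0.024, 0, 0, 0, 0], [0, -0.015, -0.05, 0, 0, 0, 0], [0, -0.017, -0.076, 0, 0, 0, 0], [0, -0.017, -0.102, 0, 0, 0, 0], [0, -0.013, -0.127, 0, 0, 0, 0], [0, -0.007, -0.152, 0, 0, 0, 0], [0, 0.003, -0.177, 0, 0, 0, 0], [0, 0.015, -0.2, 0, 0, 0, 0]]
-55 -110 [[0, 0.015, -0.021, 0, 0, 0, 0], [0, 0.032, -0.04, 0, 0, 0, 0], [0, 0.052, -0.058, 0, 0, 0, 0], [0, 0.074, -0.072, 0, 0, 0, 0], [0, 0.097, -0.084, 0, 0, 0, 0], [0, 0.121, -0.093, 0, 0, 0, 0], [0, 0.146, -0.099, 0, 0, 0, 0], [0, 0.172, -0.102, 0, 0, 0, 0]]
-110 -165 [[0, 0.026, 0.0, 0, 0, 0, 0], [0, 0.052, 0.003, 0, 0, 0, 0], [0, 0.077, 0.01, 0, 0, 0, 0], [0, 0.101, 0.019, 0, 0, 0, 0], [0, 0.124, 0.031, 0, 0, 0, 0], [0, 0.146, 0.046, 0, 0, 0, 0], [0, 0.165, 0.063, 0, 0, 0, 0], [0, 0.182, 0.082, 0, 0, 0, 0]]
-165 -215 [[0, 0.014, 0.019, 0, 0, 0, 0], [0, 0.025, 0.04, 0, 0, 0, 0], [0, 0.034, 0.062, 0, 0, 0, 0], [0, 0.041, 0.085, 0, 0, 0, 0], [0, 0.045, 0.108, 0, 0, 0, 0], [0, 0.046, 0.131, 0, 0, 0, 0], [0, 0.045, 0.155, 0, 0, 0, 0], [0, 0.042, 0.178, 0, 0, 0, 0]]
```

Call:
{"api": "play_rows", "payload": {"increments": [[[0,-0.019,0.017,0,0,0,0],[0,-0.04,0.031,0,0,0,0],[0,-0.064,0.042,0,0,0,0],[0,-0.088,0.051,0,0,0,0],[0,-0.114,0.056,0,0,0,0],[0,-0.14,0.059,0,0,0,0],[0,-0.166,0.058,0,0,0,0],[0,-0.191,0.054,0,0,0,0]]]}}

```text
time: 7.28
tcp_pos: [600.9, 20.9, 76.7]
tool_rot: [-0.0, 0.201, 0.98, -0.0]
wrist_force: [-4.1, -0.1, 1.5]
grip_width: -0.004
grip_force: 1.8
```

Call:
{"api": "play_rows", "payload": {"increments": [[[0,-0.025,-0.007,0,0,0,0],[0,-0.049,-0.017,0,0,0,0],[0,-0.072,-0.029,0,0,0,0],[0,-0.093,-0.044,0,0,0,0],[0,-0.112,-0.062,0,0,0,0],[0,-0.129,-0.082,0,0,0,0],[0,-0.143,-0.104,0,0,0,0],[0,-0.155,-0.127,0,0,0,0]]]}}

```text
time: 8.28
tcp_pos: [628.4, -32.7, 76.8]
tool_rot: [0.0, 0.201, 0.98, 0.0]
wrist_force: [0.8, 3.3, -1.6]
grip_width: -0.001
grip_force: 1.4
```

Run:
```python
from go import *
from meas import meas
s=env.state();print(s['tcp_pos'],arc(0,0,1))
for n in ['top','side']:
    im,d=env.get_image(n); print(meas(n,im,d))
```

```text
[628.41398407 -32.69176436  76.82360191] [[np.float64(628.5), np.float64(-32.0), 112]]
{'wheel': (array([563. , -35.6]), 71.4, 17)}
{'handle_top': (array([621.9, -61.8]), 61), 'wheel': (array([562.8, -37.9]), 79.3, 29)}
```

Call:
{"api": "play_rows", "payload": {"increments": [[[0,-0.009,-0.024,0,0,0,0],[0,-0.015,-0.05,0,0,0,0],[0,-0.017,-0.076,0,0,0,0],[0,-0.017,-0.102,0,0,0,0],[0,-0.013,-0.127,0,0,0,0],[0,-0.007,-0.152,0,0,0,0],[0,0.003,-0.177,0,0,0,0],[0,0.015,-0.2,0,0,0,0]]]}}

```text
time: 9.38
tcp_pos: [600.1, -86.1, 76.8]
tool_rot: [0.0, 0.201, 0.98, -0.0]
wrist_force: [3.1, -0.5, 1.3]
grip_width: 0.006
grip_force: 1.3
```

Call:
{"api": "play_rows", "payload": {"increments": [[[0,0.015,-0.021,0,0,0,0],[0,0.032,-0.04,0,0,0,0],[0,0.052,-0.058,0,0,0,0],[0,0.074,-0.072,0,0,0,0],[0,0.097,-0.084,0,0,0,0],[0,0.121,-0.093,0,0,0,0],[0,0.146,-0.099,0,0,0,0],[0,0.172,-0.102,0,0,0,0]]]}}

```text
time: 10.38
tcp_pos: [540.5, -93.2, 76.8]
tool_rot: [0.0, 0.201, 0.98, -0.0]
wrist_force: [2.6, -0.5, -0.0]
grip_width: -0.004
grip_force: 1.6
```

Run:
```python
from go import *
from meas import meas
rows(arc(-110,-165,8,z=76))
for n in ['top','side']:
    im,d=env.get_image(n); print(meas(n,im,d))
cv2.imwrite('pics/s6.png',im[:,:,::-1])
```

```text
10.38 [540.5 -93.2  76.8] [ 2.6 -0.5 -0. ] [-0.24  0.42  1.65 -0.    1.07 -1.4 ]
[[0, 0.024, 0.001, 0.003, 0, 0, 0], [0, 0.05, 0.005, 0.003, 0, 0, 0], [0, 0.075, 0.011, 0.003, 0, 0, 0], [0, 0.099, 0.02, 0.003, 0, 0, 0], [0, 0.122, 0.032, 0.003, 0, 0, 0], [0, 0.143, 0.047, 0.003, 0, 0, 0], [0, 0.163, 0.064, 0.003, 0, 0, 0], [0, 0.18, 0.084, 0.003, 0, 0, 0]]
{'wheel': (array([568.5, -13.1]), 59.3, 10)}
{'handle_top': (array([518.1, -85.7]), 48), 'wheel': (array([562.9, -38. ]), 79.0, 32)}
```

View pics/s6.png

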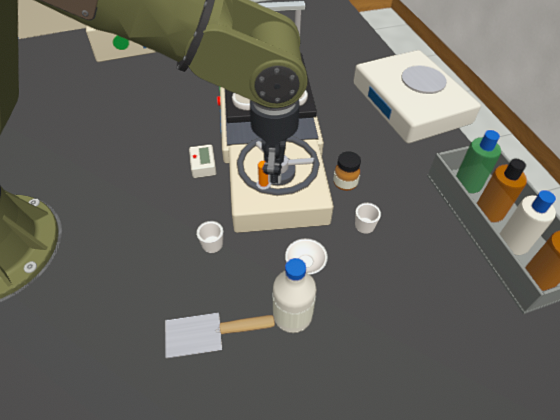

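The handle, at (264,173), is now on the robot's side of the wheel with the fingers close behind it. All the loose ware is undisturbed.

Call:
{"api": "play_rows", "payload": {"increments": [[[0,0.024,0.001,0,0,0,0],[0,0.05,0.005,0,0,0,0],[0,0.075,0.011,0,0,0,0],[0,0.099,0.02,0,0,0,0],[0,0.122,0.032,0,0,0,0],[0,0.143,0.047,0,0,0,0],[0,0.163,0.064,0,0,0,0],[0,0.18,0.084,0,0,0,0]]]}}

```text
time: 11.48
tcp_pos: [500.9, -48.4, 76.7]
tool_rot: [-0.0, 0.201, 0.98, -0.0]
wrist_force: [0.9, -2.8, 0.3]
grip_width: -0.003
grip_force: 1.4
```

Call:
{"api": "play_rows", "payload": {"increments": [[[0,0.014,0.019,0,0,0,0],[0,0.025,0.04,0,0,0,0],[0,0.034,0.062,0,0,0,0],[0,0.041,0.085,0,0,0,0],[0,0.045,0.108,0,0,0,0],[0,0.046,0.131,0,0,0,0],[0,0.045,0.155,0,0,0,0],[0,0.042,0.178,0,0,0,0]]]}}

```text
time: 12.48
tcp_pos: [510.9, 5.6, 76.7]
tool_rot: [-0.0, 0.201, 0.98, -0.0]
wrist_force: [-0.8, -3.1, -0.8]
grip_width: 0.001
grip_force: 1.5
```

Run:
```python
from go import *
from meas import meas
rows(arc(-215,-233,3,z=76))
for n in ['side']:
    im,d=env.get_image(n); print(meas(n,im,d))
```

```text
12.47 [510.9   5.6  76.7] [-0.8 -3.1 -0.8] [-0.06  0.35  1.75  0.    1.04 -1.23]
[[0, -0.004, 0.02, 0.002, 0, 0, 0], [0, -0.012, 0.041, 0.002, 0, 0, 0], [0, -0.023, 0.062, 0.002, 0, 0, 0]]
{'handle_top': (array([532. ,  17.4]), 25), 'wheel': (array([563.1, -37.9]), 79.1, 29)}
```

Call:
{"api": "play_rows", "payload": {"increments": [[[0,-0.004,0.02,0,0,0,0],[0,-0.009,0.033,0,0,0,0],[0,-0.013,0.043,0,0,0,0],[0,-0.013,0.043,0,0,0,0],[0,0,0,0,0,0,0],[0,0.02,-0.05,0,0,0,0],[0,0.08,-0.15,0,0,0,0],[0,0.15,-0.3,0,0,0,0]]]}}

```text
time: 13.52
tcp_pos: [432.5, -60.7, 76.8]
tool_rot: [0.0, 0.201, 0.98, 0.0]
wrist_force: [0.9, -0.7, -0.6]
grip_width: -0.001
grip_force: 0.0
```

Run:
```python
from go import *
from meas import meas
s=env.state();print(s['time'],s['tcp_pos'],s['wrist_force'])
for n in ['top','side']:
    im,d=env.get_image(n); print(meas(n,im,d))
```

```text
13.525 [432.48439011 -60.70413829  76.76214114] [ 0.85838951 -0.66053672 -0.55647751]
{'handle_top': (array([539.6,  30. ]), 53), 'wheel': (array([564. , -30.1]), 76.0, 24)}
{'handle_top': (array([539.3,  25.1]), 53), 'wheel': (array([563., -38.]), 79.1, 31)}
```

The handle is 5 mm from where it started in both views, well within 15 mm. I raise the hand and hand the job in.

Call:
{"api": "play_rows", "payload": {"increments": [[[0,0,0,-0.1,0,0,0],[0,0,0,-0.3,0,0,0],[0,0,0,-0.3,0,0,0],[0,0,0,-0.3,0,0,0],[0,0,0,-0.3,0,0,0]]]}}

```text
time: 14.25
tcp_pos: [433.3, -59.8, 165.7]
tool_rot: [-0.001, 0.201, 0.98, 0.0]
wrist_force: [1.0, -1.3, -0.2]
grip_width: 0.0
grip_force: 0.0
```

```bash
python3 -c "
from h import *
print(env.finish_job())"
```

```text
the job is handed in; nothing more can be done
None
```

I pushed the wheel one full turn clockwise and handed the job in at about 14 s: the handle measured about 5 mm from its start, the hand was clear, the loose ware looked undisturbed when last viewed two thirds of the way round, and the hand-in returned no verdict.

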